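# Shut and latch the dry box

### The arm

A 6-joint arm with a two-finger parallel gripper is mounted at the origin on a cart in front of the work surface, level with it; the furniture and walls round the work are solid. World frame = base frame: x ahead of the robot, y to its left, z up, the work surface at z = 0. Lengths are in mm, angles in rad, forces in N, time in s.
With the tool pointing down it reaches from about 275 to 1000 mm from the base axis. Payload 8.4 kg.
Tool frame: the origin (TCP) lies between the finger pads; the fingertips stand r.tips_ahead ahead of it and the grasp point (between the pads) lies 6 mm ahead of it (r.tips_ahead is the distance from the TCP to the fingertips, in mm); z points along the fingers, y is the line along which they close (so a half turn about z gives the same grasp; the last joint's range is limited). The gripper opens to 85 mm and grips with 20 to 120 N. Pads are 22 mm wide; open, the fingers measure 114 mm over their backs; the gripper's body (76 mm by 85 mm) begins 54 mm behind the grasp point. The pads swing forward as they close: fully open they stand 13 mm farther back than shut.
Start: joints at [1.285, 0.353, 1.633, -0, 1.155, -0.002], TCP at [175.002, 600.002, 256.281] pointing down, gripper open.
Joint ranges: [-2.63, 2.63], [-0.92, 2.1], [0.06, 2.66], [-1.3, 4.44], [0, 2.69], [-3.02, 3.02]. Speed limits (rad/s): [2.22, 2.22, 2.79, 3.14, 3.14, 3.14].

### API

Orientations are given as [roll, pitch, yaw] about the fixed x, y, z axes, in that order (R = Rz(yaw) Ry(pitch) Rx(roll)).
In Python, from rig import r gives the robot as it stands.
- The arm moves only by the tool carry_out, never from a script. Its arguments are lists of equal length, an entry for each row: "delta_pos": the shift along the tool's x, y, z in m, a list of three; "rot": the turn, a rotation vector about the tool's x, y, z in degrees, a list of three. A call has 1 to 8 rows; each row is the pose to reach, as a shift and turn from the pose commanded when the call began, along the tool's axes at that moment; what a row does not reach only later rows make up. A row lasts 1/8 s, in which the tool goes at most 62.5 mm and 10.7 degrees, less where a joint would pass 70% of its speed; a pose out of reach is approached as far as the arm can. A call with a gripper value outside its range is refused whole. "claw" is the finger opening in m, from 0 to 0.0854, set as the call begins (left out, the last holds). The fingers move at their own pace and stop on an object; "grip_force" is the grip in N (left out, the last holds). Time passes only in rows, so rows that repeat a pose let the fingers close. It gives the time, the measured TCP pose, the force, the opening and the grip force at its end, in the units of the state.
- r.sense(): the state, without advancing time (a new reading comes with each control period).
- r.grab_frame(name): name is "side" or "top"; returns the picture (420x560x3 uint8, blue, green, red); there is no depth.
- r.camera_info(name): a dict with "fx", "fy", "cx", "cy" (pixels), "pose" (4x4, takes a point from camera to world coordinates). Camera axes: x right, y down, z forward; pixel columns grow to the right and rows downward; lengths in mm; the calibration is good to about 2 mm. A picture is of the moment at which its call begins. camera_info takes no time and is no camera call.
- r.sign_off(): hands the job in; it is judged then, once.
Trained networks look in the newest picture that a camera, given by its name, has taken for a name from the list of things; names that differ only in an ending like _2 or _b are one class to them, and where a whole thing is asked for, a point or a joint stands for the part that bears it (a point fixed in the world has none). Each returns a list of dicts, best first, with "p" (0 to 1); they miss things now and then, are a little off and sometimes report something else, mostly with a low value. They report only what shows in the picture. A call takes as long as a camera call.
- r.recognise(thing, camera): "box" ([left, top, right, bottom] in pixels, round what is visible of it).
- r.cut_out(thing, camera): "mask" (420x560 bool, what is visible of it) and "box" ([left, top, right, bottom] in pixels, round what is visible of it).
The state is a dict: "clock": time; "qpos": joint angles; "qvel": joint speeds; "joint_efforts": joint torques, N m; "eef_pos": TCP position; "tcp_rot": TCP orientation; "contact_force": force on the tool from outside, world axes, zero at the start; "wrist_torque": the same for the moment, N m; "opening": opening from 0.0 (shut) to 1.0 (fully open); "grasp_force": force on a finger pad.
Only numpy, scipy, OpenCV 4.12 (cv2) and the standard library are available. Lean on these libraries where they do the work, as an engineer would, in place of code of your own. Each camera call takes 0.05 s, during which the arm holds its last target. There are 200 camera calls.

### The job

Close up the white dry box so that it seals: swing its drop-front door up until it bears on the rubber seal, hook the claw of the draw latch over the keeper on the door, and push (do not pinch) the red lever back and down over centre until it lies fully home and the latch holds the door drawn in. Work gently and by feel: never more than about 40 N on the door or the lever; the claw must go well down in front of the keeper and be drawn back until it just bites, with no more than about 20 N on the keeper while you handle it. Leave the objective, oil bottle, petri dish and marker round the box where they are.

Things in the scene. Friction and masses are not known exactly. Their poses are not given: they have to be found in the camera images.
- dry_box: white metal box, 140 mm deep (x), 190 wide (y), 110 high, screwed down by feet along its sides (222 mm over the feet). Origin: centre of its underside; x runs from its open front into the box, away from the robot, z up. Offsets (x, y, z) below are in this frame, mm. The draw latch stands in the middle (y = 0) of its front top; all parts turn about y.
- box_door (a joint): drop-front door, rad: 0 upright, 0.1 just touching the bulb seal, more as its top falls outwards (starts 0.5 to 0.9). Stiff hinge (0.2 N m): it stays where left. The seal springs back with 100 N m/rad below 0.1, so only the closed latch holds the door drawn in (at 0.01 to 0.08, as its screw is set).
- door_panel: the door with its keeper. Origin: on its hinge line at its foot, (-76, 0, 6); x into the box and z up the door when upright. A black frame, 6 mm thick, 186 wide, with a clear window; it reaches 104 mm up from this line and its outer face is 3 mm in front of it.
- keeper (a point): front top edge of the keeper, a steel lip 16 mm wide, 4 thick, at the middle of the door's top edge, leaning 0.15 rad outwards. On the upright door it is 9.6 mm in front of and 120 mm above the hinge line; the lip's rounded top is 2 mm higher and stands 18 mm above the door's edge. Axes turn with the door (x into the box, z up the door).
- lever (a joint): latch lever, rad: 0 home, lying back flat towards +x; grows as it rises and leans forward to a hard stop at 1.95. Starts 0.75 to 1.1; stays where left (0.04 N m). With the claw hooked it takes up load somewhere in 0.7 to 1.6, needs up to about 12 N at the grip, passes dead centre near 0.16 and then stays home on a hard stop.
- lever_handle: steel and red plastic handle of the lever. Origin: the lever's pivot, at (-34, 0, 119); its x axis points along the handle.
- lever_grip (a point): middle of the top face of the lever's red grip, 52 mm along the lever from its pivot and 8 mm above the pivot line: at (18, 0, 127) facing up when the lever is at 0, facing the front when it is upright (1.57). The grip is 26 mm wide (y), 8 thick, and spans 36 to 66 mm from the pivot. Push it; a pinch counts as force on it.
- claw (a joint): angle of the claw against the lever, rad; (claw - lever) is the claw's pitch: 0 level, positive with its nose raised. Its pivot is stiff (0.036 N m): it stays where left, but is carried along when the lever swings, so a claw not drawn back onto the keeper first lifts off again. Moving the claw turns the lever too.
- crank_pin (a point): pivot of the claw on the lever, 17 mm from the lever's pivot: at (-34 + 17 cos(lever - 0.16), 0, 119 + 17 sin(lever - 0.16)). Axes turn with the claw (x into the box when level).
- claw_grip (a point): centre of the claw's black thumb piece, 12 mm wide (y) for pinching from above, 16 long, 18 tall. On a level claw it lies 50 mm in front of and 27.5 mm above the crank pin. In front of it a hook (claw_hook) on a threaded shank ends the claw: underside 12.5 mm above the pin, and a nose (claw_nose), 14 wide, 5 thick, reaching down to 2 mm above the pin.
- hook_nominal (a point): where the inner face of the nose, at mid height, lies if the shank's adjusting screw is at its middle: on a level claw 74 mm in front of and 8 mm above the pin. The true nose is up to 4 mm nearer or farther (not measured). Hooked, it is in front of the lip, the hook's underside over or on the lip. It passes in front of the lip only with the lever near its forward stop.
- objective_a: microscope objective, silvery with a blue ring, 35 mm across, 58 mm tall; a bystander. Origin: centre of its underside.
- oil_bottle: small immersion-oil bottle with a black cap, 28 mm across, 66 mm tall; a bystander. Origin: centre of its underside.
- dish_a: clear petri dish, 53 mm across, 9 mm tall; a bystander. Origin: centre of its underside.
- marker: white and blue marker pen lying down, 14 x 133 x 15 mm; a bystander. Origin: centre of its underside.

How it is judged:
By the outcome, as a careful person would: the job done as asked, in the order asked, and still so for the second after the job is handed in, with the robot touching nothing.
It also fails if it takes over 72 s, if anything falls off the work surface, if the arm or the gripper's body presses on something with over 40 N, if the wrist force passes 120 N, or if a joint passes its speed limit or range.

## Working session

There is one attempt and no reset: what is moved stays moved. The work goes in short steps, Python scripts to look and compute and a tool call to move; the robot and the scene stay as the last step left them, time stands still between calls to the robot, and variables do not carry over. Pictures are saved under pics/ and viewed, at most 10 in all, crops included, and the job is handed in when it is done.

Besides the shell and the picture viewer there is one more tool, called after "Emit:" as name(argument=value, ...) on one line, values as JSON. carry_out: Moves the arm, as the interface text tells. Its arguments: {"type":"object","properties":{"delta_pos":{"type":"array","items":{"type":"array","items":{"type":"number"}}},"rot":{"type":"array","items":{"type":"array","items":{"type":"number"}}},"claw":{"type":"number"},"grip_force":{"type":"number"}},"required":["delta_pos","rot"]}

```bash
mkdir -p pics; ls
cat > h.py <<'E'
from rig import r
import numpy as np, cv2
from scipy.spatial.transform import Rotation as R
E
python3 - <<'E'
from h import *
s=r.sense(); print({k:np.round(v,3).tolist() for k,v in s.items()}, r.tips_ahead)
for c in("side","top"):
    im=r.grab_frame(c); cv2.imwrite(f"pics/{c}0.png",im)
    i=r.camera_info(c); print(c,i["fx"],i["fy"],i["cx"],i["cy"],np.round(i["pose"],3).tolist())
    for t in("dry_box","door_panel","keeper","lever_handle","lever_grip","claw_grip","claw_hook","objective_a","oil_bottle","dish_a","marker"):
        try: print(t,[(np.round(d["box"]).tolist(),round(d["p"],2)) for d in r.recognise(t,c)[:2]])
        except Exception as e: print(t,e)
E
```

```text
pics
{'clock': 0.0, 'qpos': [1.285, 0.354, 1.634, 0.0, 1.155, -0.002], 'qvel': [-0.0, -0.0, 0.0, 0.0, -0.002, -0.001], 'joint_efforts': [-0.0, -60.526, -34.206, -0.0, 0.01, 0.0], 'eef_pos': [174.87, 599.591, 255.567], 'tcp_rot': [-3.14, -0.0, 2.858], 'contact_force': [-0.304, 0.957, -0.31], 'wrist_torque': [0.016, -0.046, -0.028], 'grasp_force': 0.0, 'opening': 1.001} 25.0
side 397.3878798989595 397.3878798989595 275.901465814164 209.0634549187853 [[0.994, -0.07, 0.084, 521.921], [-0.108, -0.551, 0.828, -797.21], [-0.012, -0.832, -0.555, 575.447], [0.0, 0.0, 0.0, 1.0]]
dry_box [([192.0, 192.0, 323.0, 305.0], 0.67), ([338.0, 311.0, 355.0, 344.0], 0.53)]
door_panel [([196.0, 224.0, 252.0, 303.0], 0.61), ([237.0, 191.0, 268.0, 217.0], 0.61)]
keeper [([198.0, 222.0, 251.0, 303.0], 0.94)]
lever_handle [([235.0, 190.0, 284.0, 229.0], 0.92)]
lever_grip [([236.0, 192.0, 283.0, 226.0], 0.96)]
claw_grip [([240.0, 188.0, 266.0, 216.0], 0.85), ([339.0, 310.0, 353.0, 345.0], 0.35)]
claw_hook it knows: box_door, claw, claw_grip, crank_pin, dish, door_panel, dry_box, hook_nominal, keeper, lever, le
[... 517 characters left out ...]
25.0, 364.0, 265.0], 0.71)]
keeper [([278.0, 224.0, 360.0, 266.0], 0.85)]
lever_handle [([270.0, 163.0, 358.0, 265.0], 0.7), ([313.0, 187.0, 330.0, 232.0], 0.61)]
lever_grip [([311.0, 189.0, 324.0, 229.0], 0.91)]
claw_grip [([314.0, 203.0, 330.0, 229.0], 0.73)]
claw_hook it knows: box_door, claw, claw_grip, crank_pin, dish, door_panel, dry_box, hook_nominal, keeper, lever, lever_grip, lever_handle, marker, objective, oil_bottle
objective_a [([154.0, 152.0, 171.0, 165.0], 0.52)]
oil_bottle [([385.0, 152.0, 397.0, 164.0], 0.67), ([313.0, 187.0, 326.0, 229.0], 0.36)]
dish_a [([177.0, 189.0, 198.0, 214.0], 0.72), ([154.0, 152.0, 171.0, 167.0], 0.66)]
marker [([377.0, 236.0, 413.0, 274.0], 0.64)]
```

Run:
```python
import cv2
a=cv2.imread("pics/side0.png")[140:320,150:370]; cv2.imwrite("pics/s0c.png",cv2.resize(a,None,fx=3.3,fy=3.3,interpolation=cv2.INTER_CUBIC))
a=cv2.imread("pics/top0.png")[140:290,240:420]; cv2.imwrite("pics/t0c.png",cv2.resize(a,None,fx=4,fy=4,interpolation=cv2.INTER_CUBIC))
```

```text
(no output)
```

View pics/s0c.png

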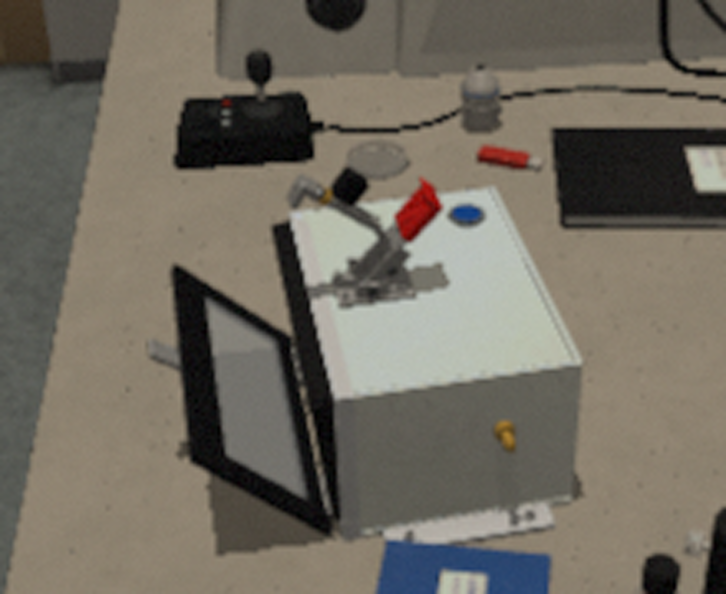

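View pics/t0c.png

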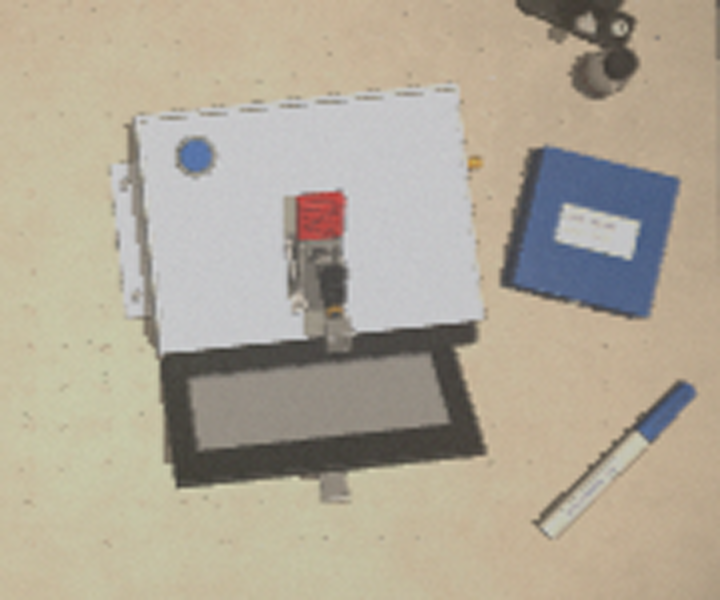

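The side view shows the door fallen outwards, with its keeper at about crop (155,350). The lever's red grip is at (418,210), the claw thumb at (350,186) and the nose at (300,190). The top view shows the box yawed slightly, with the claw thumb at (333,285) and the keeper at (335,490). I'll fit the box pose and joints from these.

```bash
cat >> h.py <<'E'
from scipy.optimize import least_squares
CI={c:r.camera_info(c) for c in("side","top")}
def proj(c,p):
    i=CI[c];T=np.linalg.inv(i["pose"]);q=T[:3,:3]@np.asarray(p,float)+T[:3,3]
    return np.array([i["fx"]*q[0]/q[2]+i["cx"],i["fy"]*q[1]/q[2]+i["cy"]])
def rot(v,a): # a>0 raises +x towards +z
    c,s=np.cos(a),np.sin(a);return np.array([c*v[0]-s*v[2],v[1],s*v[0]+c*v[2]])
def door(v,d): return np.array([-76,0,6])+rot(np.array(v,float),d)     # falls to -x
def lev(v,l): return np.array([-34,0,119])+rot2(v,l)
def rot2(v,l): return rot(np.array(v,float),l)
def pin(l): return np.array([-34+17*np.cos(l-.16),0,119+17*np.sin(l-.16)])
def claw(v,l,pt): return pin(l)+rot(np.array(v,float),-pt)   # nose (-x) rises with pitch
def world(P,b): 
    c,s=np.cos(b[2]),np.sin(b[2]);return np.array([b[0]+c*P[0]-s*P[1],b[1]+s*P[0]+c*P[1],P[2]])
E
cat > fit.py <<'E'
from h import *
S=lambda u,v:(150+u/3.3,140+v/3.3)
T=lambda u,v:(240+u/4,140+v/4)
box=[("top",T(135,118),(70,95,110)),("top",T(458,85),(70,-95,110)),("top",T(484,318),(-70,-95,110)),("top",T(160,352),(-70,95,110)),
("side",S(580,362),(70,-95,110)),("side",S(495,188),(70,95,110)),("side",S(335,400),(-70,-95,110)),("side",S(290,212),(-70,95,110))]
dr=[("top",T(178,487),(-3,93,104)),("top",T(486,455),(-3,-93,104)),("side",S(175,265),(-3,93,104)),("side",S(190,460),(-3,-93,104)),("top",T(335,500),(-10,0,122)),("side",S(150,350),(-10,0,122))]
lv=[("top",T(322,216),(52,0,6)),("side",S(418,210),(52,0,6))]
cl=[("top",T(333,280),(-50,0,27.5)),("side",S(350,186),(-50,0,27.5)),("side",S(300,190),(-76,0,8)),("top",T(340,338),(-76,0,12))]
def res(p):
    b=p[:3];o=[]
    for c,u,P in box:o.append(proj(c,world(P,b))-u)
    for c,u,P in dr:o.append(proj(c,world(door(P,p[3]),b))-u)
    for c,u,P in lv:o.append(proj(c,world(lev(P,p[4]),b))-u)
    for c,u,P in cl:o.append(proj(c,world(claw(P,p[4],p[5]),b))-u)
    return np.concatenate(o)
f=least_squares(res,[490,-140,.1,.7,.9,.2],loss="soft_l1")
print(np.round(f.x,3));print(np.round(res(f.x).reshape(-1,2),1).tolist())
E
python3 fit.py
```

```text
[ 5.91123e+02 -1.60159e+02  9.80000e-02  7.52000e-01  8.18000e-01
  7.11000e-01]
[[0.1, -1.0], [0.3, -0.8], [0.5, 0.7], [0.0, 0.6], [1.2, 0.0], [0.4, -0.8], [-0.4, -0.4], [-0.4, -0.4], [-0.5, -0.0], [0.1, -0.2], [-0.9, 0.2], [0.2, 0.0], [0.4, 0.3], [-0.3, -1.0], [-0.1, -0.1], [0.2, -0.1], [0.2, 0.6], [1.0, -0.2], [-1.1, -0.3], [0.3, -0.1]]
```

```bash
cat >> h.py <<'E'
import json,os,sys
B=[591.1,-160.2,.098]
def pose(x,y,z,lean,ahead=0):
    """box-frame point x,y,z (mm) put `ahead` mm ahead of the TCP; lean>0: tool top towards +x of box"""
    Rw=R.from_euler("z",B[2])*R.from_euler("y",lean)*R.from_euler("xyz",[np.pi,0,np.pi])
    return world((x,y,z),B)-ahead*Rw.as_matrix()[:,2],Rw
def cmd():
    if os.path.exists("cmd.json"):
        p,q=json.load(open("cmd.json"));return np.array(p),R.from_quat(q)
    return np.array([175.002,600.002,256.281]),R.from_euler("xyz",[-3.14159,0,2.858])
def plan(ts,save=True):
    """ts: list of poses; prints rows rel. to commanded pose (m, deg rotvec), rounded; stores the end pose"""
    p0,R0=cmd();dp=[];dr=[]
    for p,Rw in ts:
        dp.append(np.round(R0.inv().apply(p-p0)/1000,4).tolist());dr.append(np.round((R0.inv()*Rw).as_rotvec(degrees=True),1).tolist())
    print('delta_pos',dp);print('rot',dr)
    if save: json.dump([(p0+R0.apply(np.array(dp[-1])*1000)).tolist(),(R0*R.from_rotvec(dr[-1],degrees=True)).as_quat().tolist()],open("cmd.json","w"))
def inbox(p):
    d=np.array(p[:2])-B[:2];c,s=np.cos(B[2]),np.sin(B[2]);return np.round([c*d[0]+s*d[1],-s*d[0]+c*d[1],p[2]],1)
def st():
    s=r.sense();print(round(s["clock"],2),"box",inbox(s["eef_pos"]),"F",np.round(R.from_euler("z",-B[2]).apply(s["contact_force"]),1),"tips",r.tips_ahead,"open",round(s["opening"],3),"q",np.round(s["qpos"],2))
def way(a,b,n): # linear in box coordinates (x,y,z,lean,ahead)
    a,b=np.array(a,float),np.array(b,float);return [pose(*(a+(b-a)*k/n)) for k in range(1,n+1)]
E
python3 - <<'E'
from h import *
p0,R0=cmd(); a=inbox(p0); print(a)
for P in [(-200,60,256,0),]:
    p,Rw=pose(*P); print(p,(R0.inv()*Rw).as_rotvec(degrees=True),R0.inv().apply(p-p0))
    # two calls of 8 rows
    k=np.linspace(0,1,17)[1:]; rv=(R0.inv()*Rw).as_rotvec()
    T=[(p0+(p-p0)*t,R0*R.from_rotvec(rv*t)) for t in k]
    plan(T[:8]); plan(T[8:])
E
```

```text
[-339.7  797.3  256.3]
[ 386.18903901 -120.05653148  256.        ] [-1.50190093e-04 -2.90085773e-05 -2.18636485e+01] [-4.04228593e+02 -6.32205265e+02  2.82677613e-01]
delta_pos [[-0.0253, -0.0395, 0.0], [-0.0505, -0.079, 0.0], [-0.0758, -0.1185, 0.0001], [-0.1011, -0.1581, 0.0001], [-0.1263, -0.1976, 0.0001], [-0.1516, -0.2371, 0.0001], [-0.1769, -0.2766, 0.0001], [-0.2021, -0.3161, 0.0001]]
rot [[-0.0, -0.0, -1.4], [-0.0, -0.0, -2.7], [-0.0, -0.0, -4.1], [-0.0, -0.0, -5.5], [-0.0, -0.0, -6.8], [-0.0, -0.0, -8.2], [-0.0, -0.0, -9.6], [-0.0, -0.0, -10.9]]
delta_pos [[-0.0174, -0.0436, 0.0001], [-0.0347, -0.0872, 0.0001], [-0.052, -0.1307, 0.0001], [-0.0694, -0.1743, 0.0001], [-0.0867, -0.2179, 0.0001], [-0.104, -0.2615, 0.0001], [-0.1214, -0.305, 0.0002], [-0.1387, -0.3486, 0.0002]]
rot [[-0.0, -0.0, -1.4], [-0.0, -0.0, -2.8], [-0.0, -0.0, -4.1], [-0.0, -0.0, -5.5], [-0.0, -0.0, -6.9], [-0.0, -0.0, -8.2], [-0.0, -0.0, -9.6], [-0.0, -0.0, -11.0]]
```

Emit:
carry_out(delta_pos=[[-0.0253,-0.0395,0],[-0.0505,-0.079,0],[-0.0758,-0.1185,0],[-0.1011,-0.1581,0],[-0.1263,-0.1976,0],[-0.1516,-0.2371,0],[-0.1769,-0.2766,0],[-0.2021,-0.3161,0.0001]], rot=[[0,0,-1.4],[0,0,-2.7],[0,0,-4.1],[0,0,-5.5],[0,0,-6.8],[0,0,-8.2],[0,0,-9.6],[0,0,-10.9]], claw=0, grip_force=20)

```text
clock: 2.1
eef_pos: [280.7, 238.7, 256.4]
tcp_rot: [3.141, 0.001, 3.049]
contact_force: [1.1, -0.4, -0.1]
opening: -0.007
grasp_force: 0.0
```

Emit:
carry_out(delta_pos=[[-0.0174,-0.0436,0.0001],[-0.0347,-0.0872,0.0001],[-0.052,-0.1307,0.0001],[-0.0694,-0.1743,0.0001],[-0.0867,-0.2179,0.0001],[-0.104,-0.2615,0.0001],[-0.1214,-0.305,0.0002],[-0.1387,-0.3486,0.0002]], rot=[[0,0,-1.4],[0,0,-2.8],[0,0,-4.1],[0,0,-5.5],[0,0,-6.9],[0,0,-8.2],[0,0,-9.6],[0,0,-11.0]])

```text
clock: 3.1
eef_pos: [386.3, -121.8, 256.3]
tcp_rot: [-3.141, 0.001, -3.043]
contact_force: [-0.0, 0.4, 0.1]
opening: -0.002
grasp_force: 0.0
```

Run:
```python
from h import *
st(); p,Rw=cmd(); print(inbox(p))
plan(way((-200,60,256,0),(-200,60,95,0),5)+way((-200,60,95,0),(-165,60,95,0),3))
```

```text
3.1 box [-200.    58.3  256.3] F [0.  0.4 0.1] tips 25.0 open -0.002 q [-0.31 -0.    2.07  0.    1.07 -1.98]
[-200.   60.  256.]
delta_pos [[-0.0, -0.0, 0.0322], [-0.0, -0.0, 0.0644], [-0.0, -0.0, 0.0966], [-0.0, -0.0, 0.1288], [-0.0, -0.0, 0.161], [-0.0117, -0.0, 0.161], [-0.0233, -0.0, 0.161], [-0.035, -0.0, 0.161]]
rot [[-0.0, -0.0, 0.0], [-0.0, -0.0, 0.0], [-0.0, -0.0, 0.0], [-0.0, -0.0, 0.0], [-0.0, -0.0, 0.0], [-0.0, -0.0, 0.0], [-0.0, -0.0, 0.0], [-0.0, -0.0, 0.0]]
```

Emit:
carry_out(delta_pos=[[0,0,0.0322],[0,0,0.0644],[0,0,0.0966],[0,0,0.1288],[0,0,0.161],[-0.0117,0,0.161],[-0.0233,0,0.161],[-0.035,0,0.161]], rot=[[0,0,0],[0,0,0],[0,0,0],[0,0,0],[0,0,0],[0,0,0],[0,0,0],[0,0,0]])

```text
clock: 4.1
eef_pos: [423.1, -116.8, 96.4]
tcp_rot: [-3.141, 0.003, -3.043]
contact_force: [0.9, -0.3, 0.3]
opening: 0.004
grasp_force: 0.0
```

Emit:
carry_out(delta_pos=[[-0.006,0,0],[-0.012,0,0],[-0.018,0,0],[-0.024,0,0],[-0.03,0,0],[-0.036,0,0],[-0.042,0,0],[-0.048,0,0]], rot=[[0,0,0],[0,0,0],[0,0,0],[0,0,0],[0,0,0],[0,0,0],[0,0,0],[0,0,0]])

```text
clock: 5.1
eef_pos: [469.0, -111.9, 95.4]
tcp_rot: [-3.141, 0.0, -3.043]
contact_force: [-3.5, -0.3, 3.2]
opening: -0.003
grasp_force: 1.8
```

Run:
```python
from h import *
p,Rw=pose(-117,60,95,0);json.dump([p.tolist(),Rw.as_quat().tolist()],open("cmd.json","w"))
st(); a=r.grab_frame("side")[140:320,150:370]; cv2.imwrite("pics/s1c.png",cv2.resize(a,None,fx=3.3,fy=3.3,interpolation=cv2.INTER_CUBIC))
```

```text
5.1 box [-116.8   60.1   95.4] F [-3.5  0.1  3.2] tips 25.0 open -0.003 q [-0.24  0.36  2.06 -0.    0.71 -1.91]
```

View pics/s1c.png

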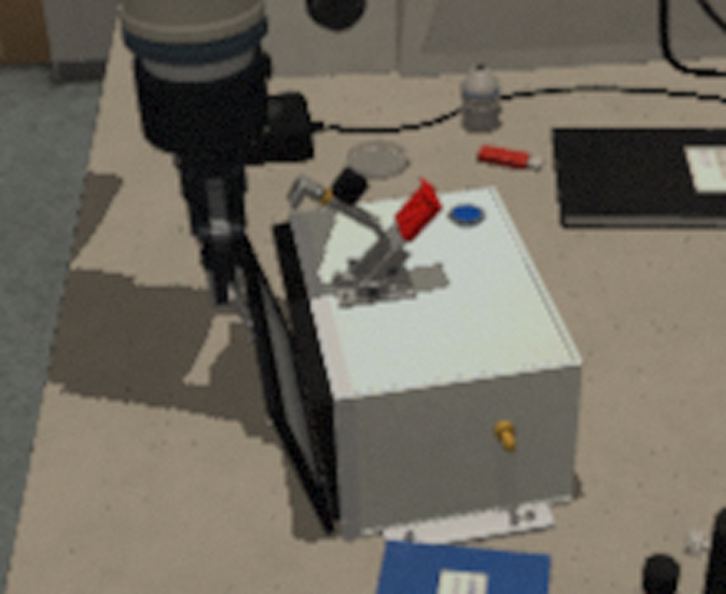

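The fingertips bear on the door's upper outer edge near crop (235,270), and the door has swung up to about 0.3 rad. I'll continue in smaller steps.

Emit:
carry_out(delta_pos=[[-0.0015,0,0],[-0.003,0,0],[-0.0045,0,0],[-0.006,0,0],[-0.0075,0,0],[-0.009,0,0],[-0.0105,0,0],[-0.012,0,0]], rot=[[0,0,0],[0,0,0],[0,0,0],[0,0,0],[0,0,0],[0,0,0],[0,0,0],[0,0,0]])

```text
clock: 6.15
eef_pos: [480.7, -110.7, 95.0]
tcp_rot: [3.142, -0.0, -3.043]
contact_force: [-1.6, 0.3, 1.9]
opening: -0.004
grasp_force: 1.1
```

Emit:
carry_out(delta_pos=[[-0.0007,0,0],[-0.0014,0,0],[-0.002,0,0],[-0.0025,0,0],[-0.003,0,0]], rot=[[0,0,0],[0,0,0],[0,0,0],[0,0,0],[0,0,0]])

```text
clock: 6.78
eef_pos: [483.7, -110.4, 95.1]
tcp_rot: [-3.142, 0.0, -3.043]
contact_force: [-3.1, 0.4, 4.0]
opening: 0.003
grasp_force: 1.4
```

Emit:
carry_out(delta_pos=[[-0.0005,0,0],[-0.001,0,0],[-0.0015,0,0],[-0.002,0,0],[-0.0025,0,0],[-0.003,0,0]], rot=[[0,0,0],[0,0,0],[0,0,0],[0,0,0],[0,0,0],[0,0,0]])

```text
clock: 7.52
eef_pos: [486.3, -110.1, 95.3]
tcp_rot: [3.142, -0.0, -3.043]
contact_force: [-6.3, 0.4, 10.2]
opening: 0.001
grasp_force: 2.5
```

Emit:
carry_out(delta_pos=[[-0.0005,0,0],[-0.001,0,0],[-0.001,0,0]], rot=[[0,0,0],[0,0,0],[0,0,0]])

```text
clock: 7.9
eef_pos: [486.7, -110.1, 95.3]
tcp_rot: [3.141, -0.002, -3.043]
contact_force: [-8.2, -0.6, 12.7]
opening: -0.003
grasp_force: 3.1
```

Run:
```python
from h import *
p,Rw=pose(-98,60,95,0);json.dump([p.tolist(),Rw.as_quat().tolist()],open("cmd.json","w"))
st()
```

```text
7.9 box [-99.   60.1  95.3] F [-8.2  0.2 12.7] tips 25.0 open -0.003 q [-0.23  0.39  2.03 -0.    0.73 -1.89]
```

Emit:
carry_out(delta_pos=[[0.01,0,0],[0.03,0,0],[0.06,0,0],[0.07,0,-0.05],[0.07,0,-0.1],[0.07,0,-0.15],[0.07,0,-0.2],[0.07,0,-0.2]], rot=[[0,0,0],[0,0,0],[0,0,0],[0,0,0],[0,0,0],[0,0,0],[0,0,0],[0,0,0]], claw=0.035)

```text
clock: 8.9
eef_pos: [420.0, -117.5, 298.6]
tcp_rot: [-3.139, 0.008, -3.043]
contact_force: [-0.1, 0.8, -0.1]
opening: 0.41
grasp_force: 0.0
```

Run:
```python
from h import *
p,Rw=pose(-168,60,295,0);json.dump([p.tolist(),Rw.as_quat().tolist()],open("cmd.json","w"))
st()
a=r.grab_frame("side")[170:310,180:340]; A=cv2.resize(a,(640,560),interpolation=cv2.INTER_CUBIC)
cv2.imwrite("pics/s2c.png",A)
r.grab_frame("top")
for c in("side","top"):
  for t in("door_panel","keeper","lever_grip","claw_grip"):
    print(c,t,[(np.round(d["box"],1).tolist(),round(d["p"],2)) for d in r.recognise(t,c)[:1]])
d=.095
for n,P in(("lip",door((-10,0,122),d)),("edge+",door((-3,93,104),d)),("edge-",door((-3,-93,104),d))): 
  u=proj("side",world(P,B));print(n,(u-[180,170])*4)
```

```text
8.9 box [-166.1   59.2  298.6] F [-0.   0.8 -0.1] tips 25.0 open 0.41 q [-0.28  0.    1.97  0.    1.16 -1.95]
side door_panel [([229.4, 205.7, 251.1, 301.9], 0.82)]
side keeper [([227.8, 208.3, 250.9, 301.5], 0.8)]
side lever_grip [([237.3, 192.0, 265.5, 213.2], 0.72)]
side claw_grip [([236.1, 193.3, 266.8, 217.2], 0.54)]
top door_panel [([307.7, 227.0, 360.2, 234.9], 0.83)]
top keeper [([283.7, 224.0, 358.6, 238.5], 0.61)]
top lever_grip [([314.9, 188.4, 327.7, 231.1], 0.84)]
top claw_grip []
lip [195.99992251 218.12252807]
edge+ [195.73956799 142.77584517]
edge- [241.62480917 368.01963952]
```

View pics/s2c.png

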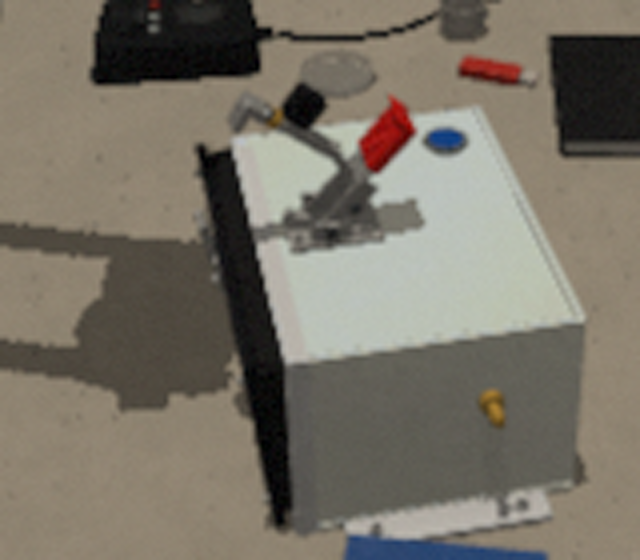

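The door now stands upright on the seal, with its lip at about (202,213) as predicted for roughly 0.1 rad. The latch hasn't moved. Next I'll grasp the claw's thumb piece.

```bash
cat >> h.py <<'E'
OFF=.25
def grip(l,pt,up=3,back=0,dx=0,dz=0):
    P=claw((-50,0,27.5+up+0),l,pt)+np.array([dx,0,dz]); lean=pt-OFF
    return (P[0]+back*np.sin(lean),0,P[2]+back*np.cos(lean),lean,6)
E
python3 - <<'E'
from h import *
a=(-168,60,295-6,0,6);m=grip(.818,.711,back=75);g=grip(.818,.711);print(np.round(m,1),np.round(g,2))
plan(way(a,m,8)); plan(way(m,g,8))
E
```

```text
[ -5.2   0.  252.3   0.5   6. ] [-38.53   0.   185.14   0.46   6.  ]
delta_pos [[-0.0207, -0.0075, 0.0046], [-0.0414, -0.015, 0.0092], [-0.0621, -0.0225, 0.0138], [-0.0828, -0.03, 0.0185], [-0.1035, -0.0375, 0.0232], [-0.1242, -0.045, 0.0279], [-0.1448, -0.0525, 0.0326], [-0.1655, -0.06, 0.0373]]
rot [[0.0, 3.3, 0.0], [0.0, 6.6, 0.0], [0.0, 9.9, 0.0], [0.0, 13.2, 0.0], [0.0, 16.5, 0.0], [0.0, 19.8, 0.0], [0.0, 23.1, 0.0], [0.0, 26.4, 0.0]]
delta_pos [[-0.0, -0.0, 0.0094], [-0.0, -0.0, 0.0188], [-0.0, -0.0, 0.0281], [-0.0, -0.0, 0.0375], [0.0, -0.0, 0.0469], [0.0, -0.0, 0.0563], [0.0, 0.0, 0.0656], [0.0, -0.0, 0.075]]
rot [[0.0, 0.0, 0.0], [0.0, 0.0, 0.0], [0.0, 0.0, 0.0], [0.0, 0.0, 0.0], [0.0, 0.0, 0.0], [0.0, 0.0, 0.0], [0.0, 0.0, 0.0], [0.0, 0.0, 0.0]]
```

Emit:
carry_out(delta_pos=[[-0.0207,-0.0075,0.0046],[-0.0414,-0.015,0.0092],[-0.0621,-0.0225,0.0138],[-0.0828,-0.03,0.0185],[-0.1035,-0.0375,0.0232],[-0.1242,-0.045,0.0279],[-0.1448,-0.0525,0.0326],[-0.1655,-0.06,0.0373]], rot=[[0,3.3,0],[0,6.6,0],[0,9.9,0],[0,13.2,0],[0,16.5,0],[0,19.8,0],[0,23.1,0],[0,26.4,0]])

```text
clock: 10.4
eef_pos: [589.2, -160.5, 257.0]
tcp_rot: [3.141, -0.463, -3.043]
contact_force: [-0.1, -0.4, 0.7]
opening: 0.412
grasp_force: 0.0
```

Emit:
carry_out(delta_pos=[[0,0,0.01],[0,0,0.02],[0,0,0.03],[0,0,0.04],[0,0,0.04]], rot=[[0,0,0],[0,0,0],[0,0,0],[0,0,0],[0,0,0]])

```text
clock: 11.02
eef_pos: [569.9, -162.1, 221.5]
tcp_rot: [3.141, -0.462, -3.043]
contact_force: [0.9, -0.1, -0.9]
opening: 0.411
grasp_force: 0.0
```

Run:
```python
from h import *
st()
a=r.grab_frame("side")[150:240,190:310]; b=r.grab_frame("top")[150:250,270:370]
cv2.imwrite("pics/m3.png",np.hstack([cv2.resize(a,(400,300),interpolation=cv2.INTER_CUBIC),cv2.resize(b,(300,300),interpolation=cv2.INTER_CUBIC)]))
```

```text
11.03 box [-2.130e+01  2.000e-01  2.215e+02] F [ 0.8 -0.1 -0.9] tips 25.0 open 0.411 q [-0.21  0.57  1.45 -0.13  1.57 -1.85]
```

View pics/m3.png

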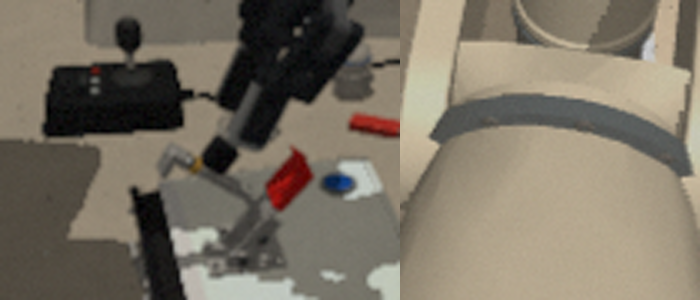

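The fingers are lined up over the black thumb piece (side crop about (215,155)) and clear of the red lever. I'll descend the remaining 35 mm and pinch.

Emit:
carry_out(delta_pos=[[0,0,0.007],[0,0,0.014],[0,0,0.021],[0,0,0.028],[0,0,0.035],[0,0,0.035]], rot=[[0,0,0],[0,0,0],[0,0,0],[0,0,0],[0,0,0],[0,0,0]])

```text
clock: 11.88
eef_pos: [554.8, -163.6, 189.9]
tcp_rot: [3.141, -0.462, -3.043]
contact_force: [0.1, -0.5, 0.4]
opening: 0.407
grasp_force: 0.0
```

Emit:
carry_out(delta_pos=[[0,0,0],[0,0,0],[0,0,0],[0,0,0],[0,0,0]], rot=[[0,0,0],[0,0,0],[0,0,0],[0,0,0],[0,0,0]], claw=0.0, grip_force=25)

```text
clock: 12.5
eef_pos: [555.4, -163.4, 190.7]
tcp_rot: [3.141, -0.461, -3.043]
contact_force: [-0.4, 3.9, 3.5]
opening: 0.133
grasp_force: 30.8
```

Run:
```python
from h import *
st()
K=[(.818,.711),(1.0,.65),(1.3,.5),(1.6,.4),(1.87,.3)]
T=[]
for a,b in zip(K,K[1:]):
    for k in(.25,.5,.75,1): T.append(pose(*grip(a[0]+(b[0]-a[0])*k,a[1]+(b[1]-a[1])*k)))
plan(T[:8]);plan(T[8:])
```

```text
12.5 box [-35.8   0.4 190.7] F [0.  3.9 3.5] tips 25.0 open 0.133 q [-0.21  0.58  1.51 -0.14  1.5  -1.84]
delta_pos [[0.0014, -0.0, 0.0003], [0.0029, 0.0, 0.0007], [0.0043, -0.0, 0.0011], [0.0057, -0.0, 0.0015], [0.0087, -0.0, 0.0029], [0.0115, -0.0, 0.0044], [0.0143, -0.0, 0.0061], [0.0171, -0.0, 0.0079]]
rot [[0.0, -0.9, 0.0], [0.0, -1.7, 0.0], [0.0, -2.6, 0.0], [0.0, -3.5, 0.0], [0.0, -5.6, 0.0], [0.0, -7.8, 0.0], [0.0, -9.9, 0.0], [0.0, -12.1, 0.0]]
delta_pos [[0.0024, -0.0, 0.0009], [0.0049, -0.0, 0.0019], [0.0073, -0.0, 0.003], [0.0096, 0.0, 0.0042], [0.0119, -0.0, 0.0055], [0.014, -0.0, 0.007], [0.0161, -0.0, 0.0085], [0.0182, -0.0, 0.0101]]
rot [[0.0, -1.4, 0.0], [0.0, -2.8, 0.0], [0.0, -4.3, 0.0], [0.0, -5.7, 0.0], [0.0, -7.1, -0.0], [0.0, -8.6, -0.0], [0.0, -10.0, -0.0], [0.0, -11.4, -0.0]]
```

Emit:
carry_out(delta_pos=[[0.0014,0,0.0003],[0.0029,0,0.0007],[0.0043,0,0.0011],[0.0057,0,0.0015],[0.0087,0,0.0029],[0.0115,0,0.0044],[0.0143,0,0.0061],[0.0171,0,0.0079]], rot=[[0,-0.9,0],[0,-1.7,0],[0,-2.6,0],[0,-3.5,0],[0,-5.6,0],[0,-7.8,0],[0,-9.9,0],[0,-12.1,0]])

```text
clock: 13.5
eef_pos: [536.9, -165.2, 190.6]
tcp_rot: [3.141, -0.246, -3.043]
contact_force: [3.0, 4.9, -4.3]
opening: 0.134
grasp_force: 30.0
```

Run:
```python
from h import *
st(); print(r.sense()["grasp_force"])
```

```text
13.5 box [-54.4   0.3 190.6] F [ 3.4  4.6 -4.3] tips 25.0 open 0.134 q [-0.25  0.44  1.68 -0.09  1.25 -1.89]
29.967696368694305
```

Forces are small, so I'll continue.

Emit:
carry_out(delta_pos=[[0.0024,0,0.0009],[0.0049,0,0.0019],[0.0073,0,0.003],[0.0096,0,0.0042],[0.0119,0,0.0055],[0.014,0,0.007],[0.0161,0,0.0085],[0.0182,0,0.0101]], rot=[[0,-1.4,0],[0,-2.8,0],[0,-4.3,0],[0,-5.7,0],[0,-7.1,0],[0,-8.6,0],[0,-10,0],[0,-11.4,0]])

```text
clock: 14.5
eef_pos: [516.9, -167.3, 185.6]
tcp_rot: [-3.142, -0.048, -3.043]
contact_force: [4.2, 5.6, -5.4]
opening: 0.133
grasp_force: 29.8
```

Run:
```python
from h import *
st()
a=r.grab_frame("side")[150:240,190:310]
cv2.imwrite("pics/m4.png",cv2.resize(a,(640,480),interpolation=cv2.INTER_CUBIC))
for l,p in((1.87,.3),(1.8,.2),(1.95,.3)):
  print(l,p,[np.round((proj("side",world(P,B))-[190,150])*16/3).tolist() for P in(claw((-74,0,8),l,p),lev((52,0,4),l),pin(l))])
d=.095;print(np.round((proj("side",world(door((-10,0,122),d),B))-[190,150])*16/3))
```

```text
14.5 box [-74.6   0.2 185.6] F [ 4.7  5.2 -5.4] tips 25.0 open 0.133 q [-0.3   0.33  1.85 -0.02  1.01 -1.96]
1.87 0.3 [[179.0, 310.0], [324.0, 287.0], [374.0, 355.0]]
1.8 0.2 [[177.0, 327.0], [334.0, 283.0], [377.0, 354.0]]
1.95 0.3 [[175.0, 311.0], [314.0, 293.0], [370.0, 356.0]]
[208. 397.]
```

View pics/m4.png

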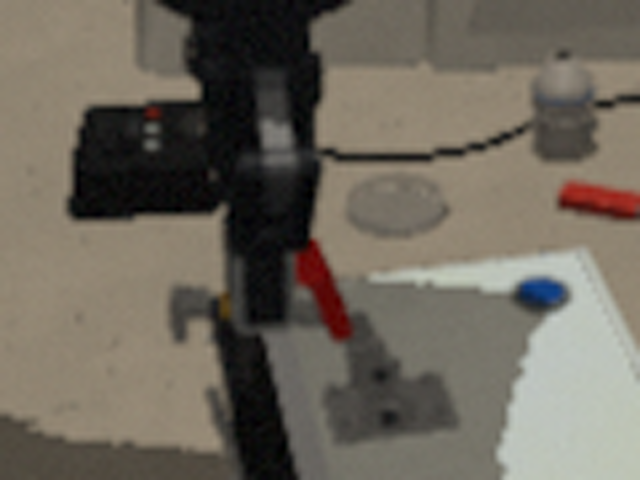

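The claw has swung forward as modelled. The nose is at about (182,320), in front of and above the keeper lip at (212,395), and the lever stands nearly upright at (325,290). I'll lower the nose in front of the lip.

Run:
```python
from h import *
K=[(1.87,.3),(1.88,0),(1.88,-.15)]
T=[]
for (a,b),n in zip(zip(K,K[1:]),(5,3)):
    for k in range(1,n+1): T.append(pose(*grip(a[0]+(b[0]-a[0])*k/n,a[1]+(b[1]-a[1])*k/n)))
plan(T)
plan([pose(*grip(1.88,-.15-.02*k)) for k in range(1,9)],save=False)
for l,p in((1.88,-.15),(1.88,-.25),(1.88,-.3)): print([np.round(claw(P,l,p),1).tolist() for P in((-74,0,8),(-74,0,2),(-72,0,12.5))])
print(np.round(door((-9.6,0,120),.095),1),np.round(door((-8,0,122),.095),1))
```

```text
delta_pos [[0.0028, -0.0, 0.0026], [0.0055, -0.0, 0.0053], [0.008, -0.0, 0.0081], [0.0103, -0.0, 0.0111], [0.0125, -0.0, 0.0143], [0.0141, -0.0, 0.017], [0.0156, -0.0, 0.0198], [0.0169, -0.0, 0.0226]]
rot [[-0.0, -3.5, -0.0], [-0.0, -6.9, -0.0], [-0.0, -10.3, -0.0], [-0.0, -13.8, -0.0], [-0.0, -17.2, -0.0], [-0.0, -20.1, -0.0], [-0.0, -23.0, -0.0], [-0.0, -25.8, -0.0]]
delta_pos [[0.001, -0.0, 0.0008], [0.0019, -0.0, 0.0017], [0.0028, -0.0, 0.0025], [0.0037, -0.0, 0.0034], [0.0046, -0.0, 0.0043], [0.0055, -0.0, 0.0052], [0.0063, -0.0, 0.0062], [0.0071, -0.0, 0.0071]]
rot [[-0.0, -1.2, -0.0], [-0.0, -2.3, -0.0], [-0.0, -3.5, -0.0], [-0.0, -4.6, -0.0], [-0.0, -5.7, -0.0], [-0.0, -6.9, -0.0], [-0.0, -8.0, -0.0], [-0.0, -9.2, -0.0]]
[[-110.9, 0.0, 132.7], [-110.0, 0.0, 126.7], [-109.6, 0.0, 137.4]]
[[-110.2, 0.0, 125.3], [-108.7, 0.0, 119.4], [-109.4, 0.0, 130.1]]
[[-109.6, 0.0, 121.6], [-107.8, 0.0, 115.9], [-109.0, 0.0, 126.5]]
[-96.9   0.  124.5] [-95.5   0.  126.7]
```

Emit:
carry_out(delta_pos=[[0.0028,0,0.0026],[0.0055,0,0.0053],[0.008,0,0.0081],[0.0103,0,0.0111],[0.0125,0,0.0143],[0.0141,0,0.017],[0.0156,0,0.0198],[0.0169,0,0.0226]], rot=[[0,-3.5,0],[0,-6.9,0],[0,-10.3,0],[0,-13.8,0],[0,-17.2,0],[0,-20.1,0],[0,-23,0],[0,-25.8,0]])

```text
clock: 15.55
eef_pos: [497.9, -169.3, 163.9]
tcp_rot: [-3.141, 0.401, -3.043]
contact_force: [7.3, 8.6, -4.6]
opening: 0.132
grasp_force: 29.6
```

Run:
```python
from h import *
st();print(r.sense()["grasp_force"])
a=r.grab_frame("side")[165:240,190:290]
cv2.imwrite("pics/m5.png",cv2.resize(a,(800,600),interpolation=cv2.INTER_CUBIC))
l,p=1.88,-.15
print(l,p,[np.round((proj("side",world(P,B))-[190,165])*8).tolist() for P in(claw((-74,0,8),l,p),claw((-74,0,2),l,p),lev((52,0,4),l),pin(l))])
d=.095;print(np.round((proj("side",world(door((-10,0,122),d),B))-[190,165])*8))
```

```text
15.55 box [-93.6   0.  163.9] F [ 8.1  7.9 -4.6] tips 25.0 open 0.132 q [-0.45  0.2   2.17  0.47  0.47 -2.51]
29.57282155752182
1.88 -0.15 [[254.0, 463.0], [260.0, 482.0], [484.0, 312.0], [560.0, 412.0]]
[312. 476.]
```

View pics/m5.png

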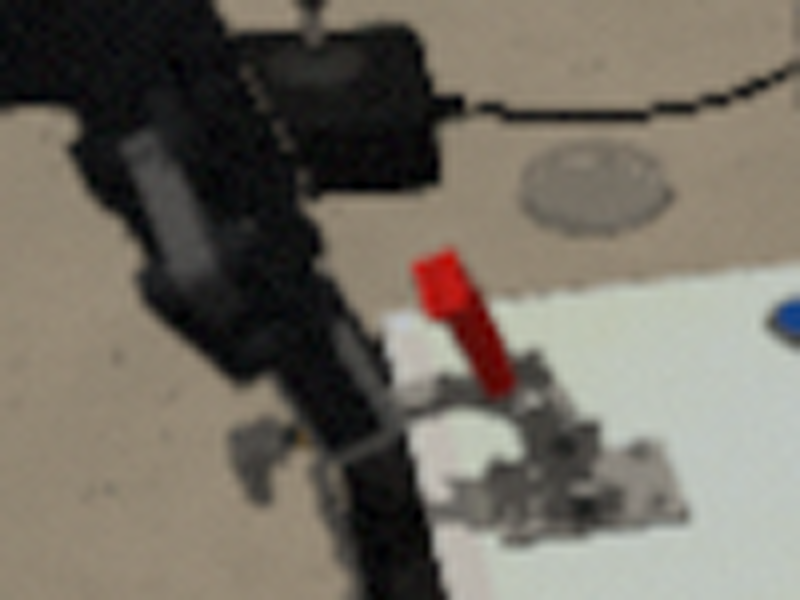

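The nose hangs in front of the lip: its tip is at (262,500) and its inner face at x≈272, with the lip at about x 325 and its top near y 465. The hook's underside at y≈450 is still about 3 mm above the lip. I'll lower a bit more, by feel.

Emit:
carry_out(delta_pos=[[0.001,0,0.0008],[0.0019,0,0.0017],[0.0019,0,0.0017]], rot=[[0,-1.2,0],[0,-2.3,0],[0,-2.3,0]])

```text
clock: 15.98
eef_pos: [496.9, -169.3, 161.6]
tcp_rot: [-3.141, 0.44, -3.043]
contact_force: [3.9, 3.7, -2.4]
opening: 0.134
grasp_force: 29.9
```

Run:
```python
from h import *
st()
p,Rw=cmd();p=p+Rw.apply([1.9,0,1.7]);Rw=Rw*R.from_rotvec([0,-2.3,0],degrees=True)
json.dump([p.tolist(),Rw.as_quat().tolist()],open("cmd.json","w"));print(inbox(p))
# drawback: keep hook height at lip: find pitch for each lever angle so that underside over lip is constant
from scipy.optimize import brentq
z0=claw((-70,0,12.5),1.88,-.19)[2]
T=[]
for l in(1.8,1.7,1.6,1.5,1.4,1.3,1.2,1.1,1.0):
    p=brentq(lambda q:claw((-70,0,12.5),l,q)[2]-z0,-.6,.3);g=grip(l,p);T.append(pose(*g));print(l,round(p,3),np.round(g,1),np.round(claw((-74,0,8),l,p),1))
plan(T,save=False)
```

```text
15.97 box [-94.7   0.2 161.6] F [ 4.3  3.3 -2.4] tips 25.0 open 0.134 q [-0.47  0.2   2.19  0.58  0.43 -2.63]
[-93.9   0.  161.7]
1.8 -0.192 [-90.1   0.  156.4  -0.4   6. ] [-109.3    0.   129.7]
1.7 -0.193 [-88.4   0.  156.4  -0.4   6. ] [-107.6    0.   129.7]
1.6 -0.191 [-86.7   0.  156.3  -0.4   6. ] [-106.     0.   129.7]
1.5 -0.186 [-84.9   0.  156.3  -0.4   6. ] [-104.3    0.   129.7]
1.4 -0.18 [-83.1   0.  156.2  -0.4   6. ] [-102.7    0.   129.7]
1.3 -0.171 [-81.4   0.  156.   -0.4   6. ] [-101.2    0.   129.8]
1.2 -0.16 [-79.6   0.  155.8  -0.4   6. ] [-99.7   0.  129.8]
1.1 -0.147 [-77.9   0.  155.6  -0.4   6. ] [-98.3   0.  129.8]
1.0 -0.132 [-76.2   0.  155.3  -0.4   6. ] [-97.1   0.  129.9]
delta_pos [[-0.0012, -0.0, 0.0005], [-0.0027, -0.0, 0.0012], [-0.0043, -0.0, 0.002], [-0.0059, -0.0, 0.0028], [-0.0074, -0.0, 0.0036], [-0.009, -0.0, 0.0045], [-0.0106, -0.0, 0.0054], [-0.0121, -0.0, 0.0064], [-0.0136, -0.0, 0.0073]]
rot [[-0.0, -0.1, -0.0], [-0.0, -0.2, -0.0], [-0.0, -0.0, -0.0], [-0.0, 0.2, -0.0], [-0.0, 0.6, -0.0], [-0.0, 1.1, -0.0], [-0.0, 1.7, -0.0], [-0.0, 2.5, -0.0], [-0.0, 3.3, -0.0]]
```

Emit:
carry_out(delta_pos=[[0.0002,0,0.0005],[0.0004,0,0.0009],[0.0006,0,0.0014],[0.0009,0,0.0018],[0.0009,0,0.0018]], rot=[[0,0,0],[0,0,0],[0,0,0],[0,0,0],[0,0,0]])

```text
clock: 16.6
eef_pos: [496.6, -169.2, 159.7]
tcp_rot: [3.142, 0.439, -3.043]
contact_force: [-7.1, 3.2, 8.0]
opening: 0.132
grasp_force: 31.8
```

Emit:
carry_out(delta_pos=[[-0.0009,0,0.0004],[-0.0018,0,0.0008],[-0.0027,0,0.0012],[-0.0036,0,0.0016],[-0.0036,0,0.0016]], rot=[[0,0,0],[0,0,0],[0,0,0],[0,0,0],[0,0,0]])

```text
clock: 17.23
eef_pos: [500.9, -168.8, 160.0]
tcp_rot: [-3.142, 0.44, -3.043]
contact_force: [-4.0, 4.0, 5.7]
opening: 0.132
grasp_force: 31.5
```

Run:
```python
from h import *
st()
a=r.grab_frame("side")[165:240,190:290]
cv2.imwrite("pics/m6.png",cv2.resize(a,(800,600),interpolation=cv2.INTER_CUBIC))
```

```text
17.23 box [-90.6   0.2 160. ] F [-3.6  4.4  5.7] tips 25.0 open 0.132 q [-0.47  0.21  2.19  0.58  0.43 -2.62]
```

View pics/m6.png

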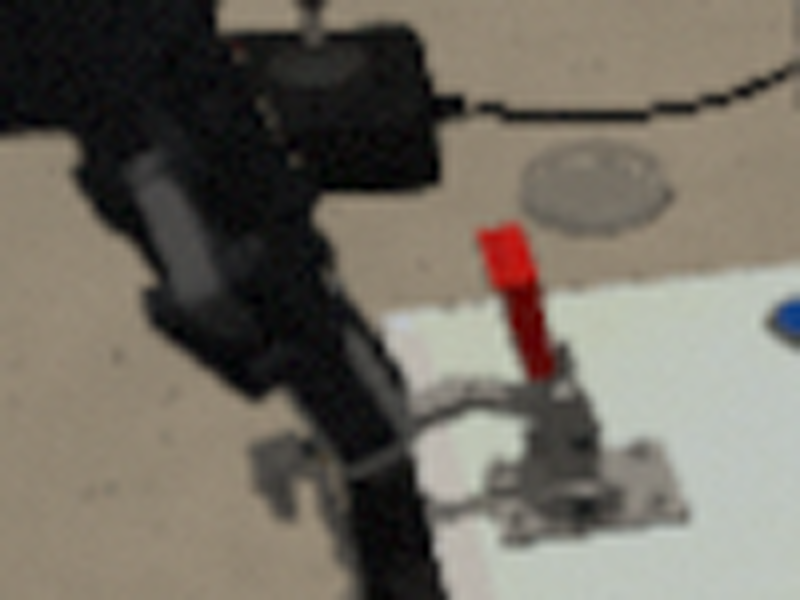

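The nose tip is now at (285,520), well below the lip top at about (322,465), with roughly 5 mm left to draw back. I'll keep drawing by feel.

Emit:
carry_out(delta_pos=[[-0.0009,0,0.0004],[-0.0018,0,0.0008],[-0.0027,0,0.0012],[-0.0027,0,0.0012]], rot=[[0,0,0],[0,0,0],[0,0,0],[0,0,0]])

```text
clock: 17.77
eef_pos: [503.8, -168.5, 159.9]
tcp_rot: [3.142, 0.439, -3.043]
contact_force: [-3.8, 3.8, 4.7]
opening: 0.131
grasp_force: 31.2
```

Emit:
carry_out(delta_pos=[[-0.0005,0,0.0002],[-0.0009,0,0.0004],[-0.0009,0,0.0004]], rot=[[0,0,0],[0,0,0],[0,0,0]])

```text
clock: 18.15
eef_pos: [504.8, -168.4, 159.8]
tcp_rot: [3.142, 0.439, -3.043]
contact_force: [-3.8, 3.9, 5.2]
opening: 0.136
grasp_force: 31.2
```

Emit:
carry_out(delta_pos=[[-0.0005,0,0.0002],[-0.0009,0,0.0004],[-0.0009,0,0.0004]], rot=[[0,0,0],[0,0,0],[0,0,0]])

```text
clock: 18.52
eef_pos: [505.8, -168.3, 159.7]
tcp_rot: [3.141, 0.439, -3.043]
contact_force: [-2.7, 3.7, 2.0]
opening: 0.134
grasp_force: 31.1
```

Emit:
carry_out(delta_pos=[[-0.0005,0,0.0002],[-0.0009,0,0.0004],[-0.0009,0,0.0004]], rot=[[0,0,0],[0,0,0],[0,0,0]])

```text
clock: 18.9
eef_pos: [506.6, -168.2, 159.6]
tcp_rot: [3.141, 0.439, -3.043]
contact_force: [-5.0, 3.1, 3.0]
opening: 0.136
grasp_force: 31.2
```

Emit:
carry_out(delta_pos=[[-0.0005,0,0.0002],[-0.0009,0,0.0004],[-0.0009,0,0.0004]], rot=[[0,0,0],[0,0,0],[0,0,0]])

```text
clock: 19.27
eef_pos: [507.2, -168.1, 159.5]
tcp_rot: [3.141, 0.438, -3.043]
contact_force: [-7.7, 2.0, 4.3]
opening: 0.133
grasp_force: 31.6
```

Emit:
carry_out(delta_pos=[[-0.0004,0,0.0002],[-0.0007,0,0.0003],[-0.0007,0,0.0003]], rot=[[0,0,0],[0,0,0],[0,0,0]])

```text
clock: 19.65
eef_pos: [507.7, -168.0, 159.4]
tcp_rot: [3.141, 0.438, -3.043]
contact_force: [-10.5, 0.6, 6.0]
opening: 0.136
grasp_force: 31.9
```

Run:
```python
from h import *
st()
a=r.grab_frame("side")[165:240,190:290]
cv2.imwrite("pics/m7.png",cv2.resize(a,(800,600),interpolation=cv2.INTER_CUBIC))
```

```text
19.65 box [-83.8   0.4 159.4] F [-10.4   1.6   6. ] tips 25.0 open 0.136 q [-0.46  0.22  2.18  0.56  0.43 -2.6 ]
```

View pics/m7.png

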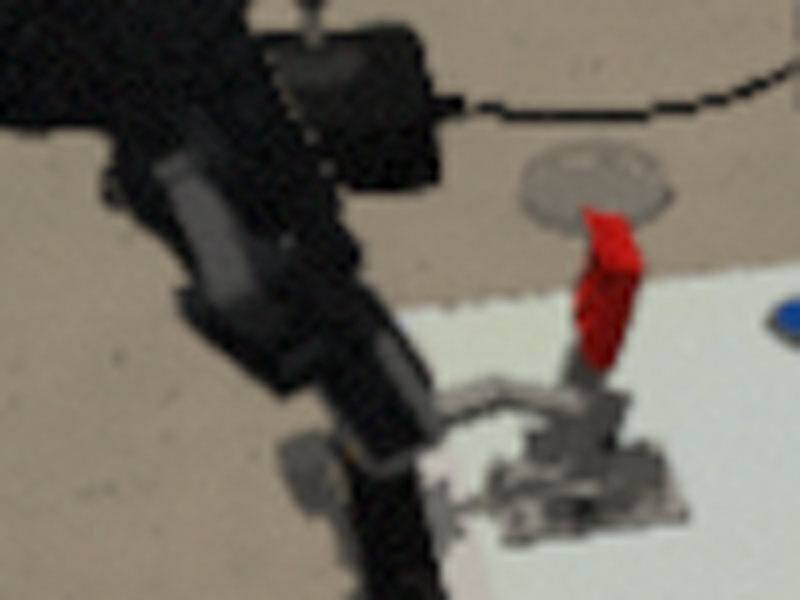

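The nose now bears on the lip (tip at (318,515), against the lip), the lever is at about 1.2, and roughly 10 N of bite built up. I'll open and retreat along the tool axis.

Emit:
carry_out(delta_pos=[[0,0,0],[0,0,0],[0,0,0],[0,0,0]], rot=[[0,0,0],[0,0,0],[0,0,0],[0,0,0]], claw=0.03)

```text
clock: 20.2
eef_pos: [509.2, -168.4, 160.0]
tcp_rot: [-3.141, 0.44, -3.043]
contact_force: [-0.6, -0.6, -0.3]
opening: 0.358
grasp_force: 0.0
```

Emit:
carry_out(delta_pos=[[0,0,-0.01],[0,0,-0.025],[0,0,-0.04],[0,0,-0.06],[0,0,-0.08],[0,0,-0.08],[0,0,-0.08]], rot=[[0,0,0],[0,0,0],[0,0,0],[0,0,0],[0,0,0],[0,0,0],[0,0,0]])

```text
clock: 21.08
eef_pos: [475.0, -171.6, 232.5]
tcp_rot: [-3.141, 0.44, -3.043]
contact_force: [0.4, 0.4, -0.2]
opening: 0.349
grasp_force: 0.0
```

Run:
```python
from h import *
st(); s=r.sense()
json.dump([list(map(float,s["eef_pos"])),R.from_euler("xyz",s["tcp_rot"]).as_quat().tolist()],open("cmd.json","w"))
a=r.grab_frame("side"); A=a[165:240,190:290]
cv2.imwrite("pics/m8.png",cv2.resize(A,(800,600),interpolation=cv2.INTER_CUBIC))
hsv=cv2.cvtColor(A,cv2.COLOR_BGR2HSV);m=((hsv[...,0]<8)|(hsv[...,0]>172))&(hsv[...,1]>150)&(hsv[...,2]>60)
ys,xs=np.nonzero(m);print("red centroid",xs.mean()+190,ys.mean()+165,len(xs))
for l in(1,1.1,1.2,1.3):print(l,proj("side",world(lev((51,0,4),l),B)))
# go to staging in front of lever
e=inbox(s["eef_pos"]);le=-.438
a=(e[0],0,e[2],le,0);b=(-60,0,270,0,0);c=(-52,0,175+25,0,0)
plan(way(a,b,4)+way(b,c,4))
```

```text
21.07 box [-116.6   -0.   232.5] F [ 0.5  0.4 -0.2] tips 25.0 open 0.349 q [-0.5   0.04  2.17  0.44  0.61 -2.49]
red centroid 264.5405405405405 200.018018018018 111
1 [273.27099389 202.64106859]
1.1 [270.87872711 201.96876506]
1.2 [268.37860098 201.51450426]
1.3 [265.79730192 201.28477764]
delta_pos [[-0.0168, 0.0, -0.0025], [-0.0336, 0.0, -0.0049], [-0.0504, 0.0, -0.0074], [-0.0672, 0.0, -0.0098], [-0.0616, 0.0, 0.0069], [-0.0559, 0.0, 0.0236], [-0.0503, 0.0, 0.0402], [-0.0446, 0.0, 0.0569]]
rot [[-0.0, 6.4, 0.0], [-0.0, 12.7, 0.0], [-0.0, 19.0, 0.0], [-0.0, 25.2, 0.0], [-0.0, 25.2, 0.0], [-0.0, 25.2, 0.0], [-0.0, 25.2, 0.0], [-0.0, 25.2, 0.0]]
```

View pics/m8.png

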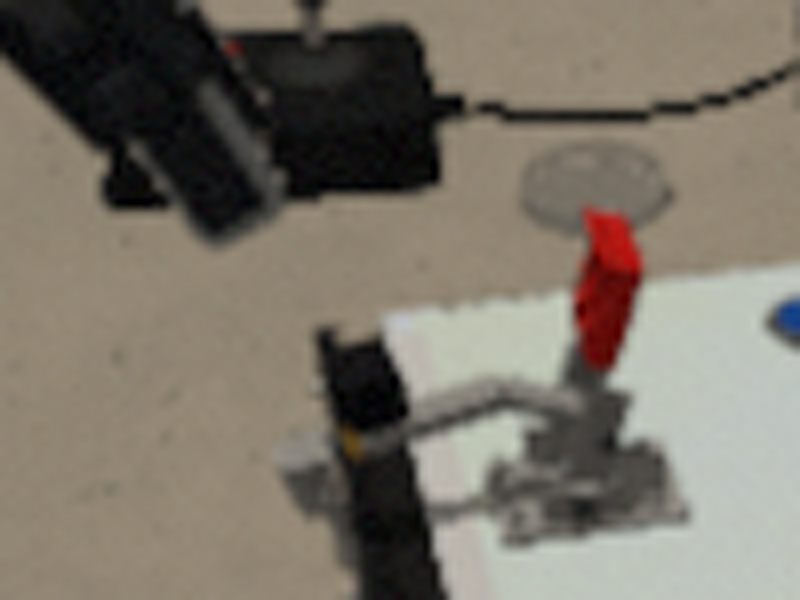

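The hook sits over the keeper with its nose in front at (315,510), and the lever stays at about 1.3. I'll move to a staging point in front of the lever with the fingers shut.

Emit:
carry_out(delta_pos=[[-0.0168,0,-0.0025],[-0.0336,0,-0.0049],[-0.0504,0,-0.0074],[-0.0672,0,-0.0098],[-0.0616,0,0.0069],[-0.0559,0,0.0236],[-0.0503,0,0.0402],[-0.0446,0,0.0569]], rot=[[0,6.4,0],[0,12.7,0],[0,19,0],[0,25.2,0],[0,25.2,0],[0,25.2,0],[0,25.2,0],[0,25.2,0]], claw=0)

```text
clock: 22.12
eef_pos: [538.4, -165.3, 198.2]
tcp_rot: [3.141, -0.001, -3.044]
contact_force: [0.1, 0.0, 0.0]
opening: -0.0
grasp_force: 0.0
```

```bash
cat >> h.py <<'E'
def push(l,s=57,pen=0): 
    C=lev((s,0,8-pen),l);return (C[0]-11,0,C[2],0,25)
E
python3 - <<'E'
from h import *
st()
L=[1.45,1.35,1.25,1.15,1.05,.95,.85,.75]
print([np.round(push(l)[:3],1).tolist() for l in L])
plan([pose(*push(l)) for l in L])
plan([pose(*push(l)) for l in (.65,.55,.46,.37,.28,.2,.12,.05)],save=False)
E
```

```text
22.12 box [-5.290e+01  1.000e-01  1.982e+02] F [ 0.1 -0.   0. ] tips 25.0 open -0.0 q [-0.3   0.32  1.82  0.    1.   -1.97]
[[-46.1, 0.0, 176.5], [-40.3, 0.0, 176.4], [-34.6, 0.0, 175.6], [-29.0, 0.0, 174.3], [-23.6, 0.0, 172.4], [-18.4, 0.0, 170.0], [-13.4, 0.0, 167.1], [-8.7, 0.0, 163.7]]
delta_pos [[-0.006, 0.0, -0.0015], [-0.0117, 0.0, -0.0013], [-0.0174, 0.0, -0.0006], [-0.023, 0.0, 0.0007], [-0.0284, 0.0, 0.0026], [-0.0337, 0.0, 0.005], [-0.0386, 0.0, 0.0079], [-0.0433, 0.0, 0.0113]]
rot [[-0.0, 0.0, 0.0], [-0.0, 0.0, 0.0], [-0.0, 0.0, 0.0], [-0.0, 0.0, 0.0], [-0.0, 0.0, 0.0], [-0.0, 0.0, 0.0], [-0.0, 0.0, 0.0], [-0.0, 0.0, 0.0]]
delta_pos [[-0.0043, 0.0, 0.0039], [-0.0081, 0.0, 0.0081], [-0.0112, 0.0, 0.0123], [-0.014, 0.0, 0.0167], [-0.0163, 0.0, 0.0213], [-0.018, 0.0, 0.0256], [-0.0193, 0.0, 0.03], [-0.0202, 0.0, 0.0339]]
rot [[-0.0, 0.0, 0.0], [-0.0, 0.0, 0.0], [-0.0, 0.0, 0.0], [-0.0, 0.0, 0.0], [-0.0, 0.0, 0.0], [-0.0, 0.0, 0.0], [-0.0, 0.0, 0.0], [-0.0, 0.0, 0.0]]
```

Emit:
carry_out(delta_pos=[[-0.003,0,-0.0008],[-0.006,0,-0.0015],[-0.009,0,-0.0014],[-0.0117,0,-0.0013],[-0.0145,0,-0.001],[-0.0174,0,-0.0006],[-0.0202,0,0],[-0.023,0,0.0007]], rot=[[0,0,0],[0,0,0],[0,0,0],[0,0,0],[0,0,0],[0,0,0],[0,0,0],[0,0,0]])

```text
clock: 23.12
eef_pos: [562.2, -162.9, 199.3]
tcp_rot: [3.142, -0.0, -3.043]
contact_force: [-3.5, -0.3, 4.7]
opening: -0.005
grasp_force: 2.5
```

Emit:
carry_out(delta_pos=[[-0.0027,0,0.0009],[-0.0054,0,0.0019],[-0.008,0,0.0031],[-0.0107,0,0.0043],[-0.0132,0,0.0057],[-0.0156,0,0.0072],[-0.018,0,0.0089],[-0.0203,0,0.0106]], rot=[[0,0,0],[0,0,0],[0,0,0],[0,0,0],[0,0,0],[0,0,0],[0,0,0],[0,0,0]])

```text
clock: 24.12
eef_pos: [583.0, -160.9, 189.1]
tcp_rot: [-3.141, 0.001, -3.043]
contact_force: [-2.8, 1.1, 7.5]
opening: 0.001
grasp_force: 3.9
```

```bash
cat > chk.py <<'E'
from h import *
st()
a=r.grab_frame("side"); A=a[165:240,190:310]
hsv=cv2.cvtColor(A,cv2.COLOR_BGR2HSV);m=((hsv[...,0]<8)|(hsv[...,0]>172))&(hsv[...,1]>150)&(hsv[...,2]>60)
ys,xs=np.nonzero(m)
if len(xs):
    u=np.array([xs.mean()+190,ys.mean()+165]);f=least_squares(lambda q:proj("side",world(lev((51,0,4),q[0]),B))-u,[.8]);print("red",np.round(u,1),len(xs),"lever",np.round(f.x,2),np.round(f.fun,1))
# hook: mean image of lip region, door via edge
print("door/claw",[(t,np.round(d["box"],1).tolist(),round(d["p"],2)) for t in("door_panel","claw_grip") for d in r.recognise(t,"side")[:1]])
E
python3 chk.py
```

```text
24.12 box [-8.100e+00  1.000e-01  1.891e+02] F [-2.7  1.4  7.5] tips 25.0 open 0.001 q [-0.27  0.39  1.74  0.    1.01 -1.94]
red [285.3 197.2] 164 lever [0.72] [-6.   8.5]
door/claw [('door_panel', [230.9, 206.1, 253.4, 300.1], 0.96), ('claw_grip', [230.0, 207.1, 267.1, 226.7], 0.57)]
```

The load is building at about 8 N, so the hook is holding. I'll keep pushing.

Emit:
carry_out(delta_pos=[[-0.0022,0,0.0019],[-0.0043,0,0.0039],[-0.0063,0,0.006],[-0.0081,0,0.0081],[-0.0097,0,0.0102],[-0.0112,0,0.0123],[-0.0126,0,0.0145],[-0.014,0,0.0167]], rot=[[0,0,0],[0,0,0],[0,0,0],[0,0,0],[0,0,0],[0,0,0],[0,0,0],[0,0,0]])

```text
clock: 25.28
eef_pos: [597.7, -159.5, 172.5]
tcp_rot: [-3.141, 0.003, -3.043]
contact_force: [-1.2, 1.5, 6.7]
opening: -0.001
grasp_force: 2.7
```

```bash
sed -i 's/190:310\]/190:295]/' chk.py; python3 chk.py
python3 - <<'E'
from h import *
p,Rw=pose(*push(.37));json.dump([p.tolist(),Rw.as_quat().tolist()],open("cmd.json","w"))
plan([pose(*push(l)) for l in (.32,.27,.22,.17,.12,.07,.03,0)],save=False)
E
```

```text
25.27 box [6.600e+00 1.000e-01 1.725e+02] F [-1.   1.6  6.7] tips 25.0 open -0.001 q [-0.26  0.43  1.72  0.    0.99 -1.93]
red [280.7 209.5] 93 lever [0.55] [ 1.5 -1.4]
door/claw [('door_panel', [228.8, 205.9, 251.2, 300.1], 0.84), ('claw_grip', [231.1, 208.6, 268.9, 225.8], 0.71)]
delta_pos [[-0.0013, 0.0, 0.0025], [-0.0026, -0.0, 0.0052], [-0.0036, 0.0, 0.0078], [-0.0046, 0.0, 0.0105], [-0.0054, 0.0, 0.0133], [-0.0061, 0.0, 0.0161], [-0.0065, -0.0, 0.0184], [-0.0068, -0.0, 0.0201]]
rot [[0.0, 0.0, 0.0], [0.0, 0.0, 0.0], [0.0, 0.0, 0.0], [0.0, 0.0, 0.0], [0.0, 0.0, 0.0], [0.0, 0.0, 0.0], [0.0, 0.0, 0.0], [0.0, 0.0, 0.0]]
```

Emit:
carry_out(delta_pos=[[-0.0013,0,0.0025],[-0.0026,0,0.0052],[-0.0036,0,0.0078],[-0.0046,0,0.0105],[-0.0054,0,0.0133],[-0.0061,0,0.0161]], rot=[[0,0,0],[0,0,0],[0,0,0],[0,0,0],[0,0,0],[0,0,0]])

```text
clock: 26.18
eef_pos: [602.1, -159.0, 155.2]
tcp_rot: [3.141, -0.001, -3.043]
contact_force: [0.7, 0.5, 0.8]
opening: 0.001
grasp_force: 0.5
```

Emit:
carry_out(delta_pos=[[-0.0003,0,0.001],[-0.0005,0,0.002],[-0.0006,0,0.003],[-0.0006,0,0.003]], rot=[[0,0,0],[0,0,0],[0,0,0],[0,0,0]])

```text
clock: 26.68
eef_pos: [602.9, -158.9, 152.6]
tcp_rot: [3.141, -0.0, -3.043]
contact_force: [0.4, -0.6, 0.6]
opening: -0.001
grasp_force: 0.0
```

```bash
python3 chk.py
```

```text
26.68 box [ 11.9   0.2 152.6] F [ 0.3 -0.7  0.6] tips 25.0 open -0.001 q [-0.26  0.46  1.72 -0.    0.96 -1.93]
red [284.4 216.3] 85 lever [0.13] [ 2.  -0.5]
door/claw [('door_panel', [228.8, 206.7, 251.5, 302.6], 0.8), ('claw_grip', [231.5, 207.7, 268.3, 228.1], 0.73)]
```

Emit:
carry_out(delta_pos=[[0,0,0.0007],[0,0,0.0014],[0,0,0.002],[0,0,0.002]], rot=[[0,0,0],[0,0,0],[0,0,0],[0,0,0]])

```text
clock: 27.32
eef_pos: [603.2, -159.0, 151.9]
tcp_rot: [-3.141, 0.0, -3.043]
contact_force: [-2.8, 0.9, 10.8]
opening: -0.002
grasp_force: 5.2
```

Hard stop felt at 151.9 mm (home height 152). I'll retreat and verify.

Emit:
carry_out(delta_pos=[[0,0,-0.01],[0,0,-0.04],[0,0,-0.08],[0,0,-0.12],[0.05,0,-0.14],[0.1,0,-0.14],[0.15,0,-0.14],[0.2,0,-0.14]], rot=[[0,0,0],[0,0,0],[0,0,0],[0,0,0],[0,0,0],[0,0,0],[0,0,0],[0,0,0]])

```text
clock: 28.32
eef_pos: [402.5, -178.6, 291.1]
tcp_rot: [-3.141, 0.001, -3.043]
contact_force: [-0.2, -0.7, -0.3]
opening: 0.007
grasp_force: 0.0
```

```bash
python3 chk.py
python3 - <<'E'
from h import *
b=r.grab_frame("side");a=cv2.imread("pics/side0.png")
D=cv2.absdiff(a,b).max(2)
print("bystander diffs",[(t,int(np.percentile(D[y0:y1,x0:x1],95))) for t,(x0,y0,x1,y1) in dict(oil=(339,310,356,345),disk=(254,182,275,196),obj=(287,158,299,182),marker=(175,330,235,381)).items()])
for l in(0,.1,.2):print(l,np.round(proj("side",world(lev((51,0,6),l),B)),1))
# dark door column at rows along its left edge, compared with s2 (door ~0.1) crop
s2=cv2.resize(cv2.imread("pics/s2c.png"),(160,140),interpolation=cv2.INTER_AREA); n=b[170:310,180:340]
for y in(50,60,75,85,95): 
    f=lambda im:int(np.argmax((cv2.cvtColor(im,cv2.COLOR_BGR2GRAY)[y]<55)))+180
    print(y+170,"dark edge before/after",f(s2),f(n))
for nme,P in(("hook",claw((-74,0,8),0,0)),):print(nme,proj("side",world(P,B)))
x=b[195:240,220:262]; print("\n".join(" ".join(f"{v:3d}" for v in row) for row in cv2.cvtColor(x,cv2.COLOR_BGR2GRAY)[8:34,::1][:, :32]))
E
```

```text
28.32 box [-1.895e+02  2.000e-01  2.911e+02] F [-0.3 -0.7 -0.3] tips 25.0 open 0.007 q [-0.42  0.02  1.97 -0.    1.15 -2.09]
red [284.4 216.3] 139 lever [0.13] [ 2.1 -0.5]
door/claw [('door_panel', [231.1, 206.2, 251.2, 303.9], 0.65)]
bystander diffs [('oil', 7), ('disk', 119), ('obj', 5), ('marker', 6)]
0 [286.9 217.6]
0.1 [286.4 215.6]
0.2 [285.8 213.6]
220 dark edge before/after 232 294
230 dark edge before/after 233 237
245 dark edge before/after 237 237
255 dark edge before/after 239 239
265 dark edge before/after 241 242
hook [232.34547916 225.03212359]
132 133 133 134 133 134 135 129 130 129 132 133 134 134 132 136 136 139 144 146 150 150 157 163 163 145 142 165 175 166 173 185
130 131 132 134 131 134 134 131 130 134 132 134 133 128 123 129 135 147 163 174 181 180 185 191 192 181 179 187 190 191 189 188
132 131 133 131 135 132 132 132 132 132 132 134 115  90  85 119 136 142 174 188 193 190 189 189 191 191 192 190 191 189 187 188
131 132 131 132 131 133 131 134 130 134 132 135  89  21  32 110 128 115 159 185 185 187 185 190 191 191 190 191 189 191 190 191
132 129 128 133 132 13
[... 2093 characters left out ...]
  46  28  27  27  38 150 186 185 183 181 185 191 190 168 125
133 133 135 136 137 138 138 136 133 131 134 103  67  64  65  52  25  19  19  19  23  31 149 186 183 182 183 185 189 191 153 112
134 134 136 135 135 137 138 135 138 135 133 112  76  65  77  72  42  19  22  22  19  25 135 176 183 182 183 183 189 191 144 106
135 135 136 137 137 137 136 138 135 138 136 114  79  60  77  80  51  16  25  18  23  26  97 162 184 183 167 152 159 163 127  85
135 136 135 136 135 138 137 138 138 137 137 124  89  65  66  67  56  33  15  11  24  26  51 130 155 153 127 100 104 111 112  95
135 135 137 135 137 136 137 138 137 136 138 138 118 108  93  72  62  42  11  16  21  20  36  85 105 101 100 102 104 111 111  99
```

Run:
```python
from h import *
print([(d,np.round(proj("side",world(door((-3,93,104),d),B)),1)) for d in(.1,.07,.04,.01)], [np.round(d["box"]).tolist() for d in r.recognise("dish","side")[:1]])
print(r.sign_off())
```

```text
[(0.1, array([228.7, 205.7])), (0.07, array([230.1, 205.4])), (0.04, array([231.6, 205.2])), (0.01, array([233. , 204.9]))] [[253.0, 187.0, 271.0, 196.0]]
the job is handed in; nothing more can be done
None
```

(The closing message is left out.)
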